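Index the swivel inspection table to its next station

TASK

Index the swivel inspection table one station on: draw its spring pin up by the black knob until it is clear of its hole, swing the table counterclockwise (seen from above), then let the pin ride on the plate and feel for the next hole so that it drops in fully home, and let go. Where exactly the next hole lies is not known, so swing slowly and never jam the pin sideways against the plate (keep well under 30 N). Leave the sleeves and the caliper alone.

Things in the scene. Friction and masses are not known exactly. Their poses are not given: they have to be found in the camera images.
- base: Fixed grey round foot of the swivel table, 264 mm across, 18 mm high. Origin on the swivel axis at the bench surface, z up. On it a flat steel index track, an arc about the axis (radius 89 to 125 mm, top 34 mm above the bench), from 20 deg before the foot's own x axis to 110 deg after it (counterclockwise from above)
- hole_first (a point): Mouth of the first hole (upright, round, 12 mm) in the track's top, where the pin sits at the start: on the foot's x axis, on a circle of radius 105 mm about the swivel axis, 34 mm above the bench
- window_mid (a point): Middle of the window in the track (30 to 86 deg from the first hole), filled by a darker adjustable plate, top 32 mm above the bench. It holds the next hole (dark, round, 12 mm, on the 105 mm circle), 46 to 70 deg counterclockwise from the first; its place differs each time and is in no reading: feel for it, or see it from above. This point is at 58 deg. No other hole is in reach
- turntable (a joint): Angle of the turntable about the swivel axis, rad, growing counterclockwise seen from above; 0 with the pin in the first hole; stops at -0.2 and 1.75. An aluminium disc, 168 mm across, z 36 to 54 mm, 1 to 2 kg, with a steel work piece in three jaws on it (top at z 84 mm) and a lug on its rim, 34 mm wide, top at z 54 mm, that carries the pin. Friction about 0.12 N m
- plunger (a joint): How far the spring pin is drawn up, m: 0 fully home, 0.010 when its foot stands on the track, 0.008 on the darker plate, 0.016 fully drawn. A 10 mm steel rod with a flat foot, at radius 105 mm. Its spring presses it down (5 N home, 11 N fully drawn) and drops it if let go; riding, it drags with about 2 N. It goes round with the turntable and locks it in a hole (about 1 mm of play each way)
- knob_mid (a point): Centre of the pin's knob: an upright black cylinder, 28 mm across, 26 mm high, round, on the pin's axis; 91 mm above the bench with the pin home. It rises with the pin and goes round with the turntable. Below it a barrel 19 mm across stands on the lug. Room all round; fingers may reach down to 58 mm above the bench beside it
- sleeve_a: Bystander: loose bright steel sleeve standing on the bench, 54 mm across, 32 mm high; origin at the centre of its underside
- sleeve_b: Bystander: a second sleeve, the same
- caliper: Bystander: loose caliper lying on the bench, 200 mm long, 12 mm high; origin under the middle of its beam, x along the beam

How it is judged:
By the outcome, as a careful person would: the job done as asked, in the order asked, and still so for the second after the job is handed in, with the robot touching nothing.
It also fails if it takes over 45 s, if anything falls off the work surface, if the arm or the gripper's body presses on something with over 40 N, if the wrist force passes 120 N, or if a joint passes its speed limit or range.

ROBOT

A 6-joint arm with a two-finger parallel gripper is mounted at the origin on the work surface. World frame = base frame: x ahead of the robot, y to its left, z up, the work surface at z = 0. Lengths are in mm, angles in degrees, forces in N, time in s.
With the tool pointing down it reaches from about 350 to 850 mm from the base axis. Payload 8.1 kg.
Tool frame: the origin (TCP) lies between the finger pads; the fingertips stand 22 mm ahead of it and the grasp point (between the pads) lies 3 mm ahead of it; z points along the fingers, y is the line along which they close (so a half turn about z gives the same grasp; the last joint's range is limited). The gripper opens to 85 mm and grips with 20 to 120 N. Pads are 22 mm wide; open, the fingers measure 114 mm over their backs; the gripper's body (76 mm by 85 mm) begins 54 mm behind the grasp point. The pads swing forward as they close: fully open they stand 13 mm farther back than shut.
Start: joints at [59.908, 7.471, 85.268, -0, 87.261, -4.893], TCP at [255.435, 542.917, 253.292] pointing down, gripper open.
Joint ranges: [-169.43, 169.43], [-51.17, 129.36], [1.28, 143.12], [-76.62, 256.62], [0, 156.53], [-152.29, 152.29]. Speed limits (degrees/s): [136.94, 136.94, 159.86, 180, 180, 180].

INTERFACE

Orientations are given as [roll, pitch, yaw] about the fixed x, y, z axes, in that order (R = Rz(yaw) Ry(pitch) Rx(roll)).
In Python, from bench import sense, snapshot, calibration, hand_in gives the robot as it stands.
- The arm moves only by the shell command python3 -m crank 'ROWS' [FORCE]. ROWS is JSON, a list of rows, each a list of 5 numbers: the shift along the tool's x, y, z in cm, then the turn about the tool's z in rad, then the finger opening in cm, from 0 to 8.54. A call has 1 to 20 rows; each row is the pose to reach, as a shift and turn from the pose commanded when the call began, along the tool's axes at that moment; what a row does not reach only later rows make up. A row lasts 1/10 s, in which the tool goes at most 50 mm and 8.59 degrees, less where a joint would pass 70% of its speed; a pose out of reach is approached as far as the arm can. A call with a gripper value outside its range is refused whole. The fingers move at their own pace and stop on an object; FORCE is the grip in N (left out, the last holds). Time passes only in rows, so rows that repeat a pose let the fingers close. It gives the time, the measured TCP pose, the force, the opening and the grip force at its end, in the units of the state.
- sense(): the state, without advancing time (a new reading comes with each control period).
- snapshot(name): name is "scene" or "top" or "wrist"; returns (picture, depth): 384x512x3 uint8, red, green, blue; 384x512 float32, mm along the optical axis (not along the pixel's ray), 0 where there is no reading.
- calibration(name): a dict with "fovy" (degrees; the focal length in pixels is half the picture's height over the tangent of half this angle, whatever the lens; pixels are square), "cx", "cy" (the principal point, pixels), "rvec" (rotation vector, rad) and "tvec" (3), from world to camera coordinates, as OpenCV has them; the wrist camera has in their place "tool_from_camera" (4x4, takes a point from camera to tool coordinates, whose origin is the TCP and whose axes are the flange's). Camera axes: x right, y down, z forward; pixel columns grow to the right and rows downward; lengths in mm; the calibration is good to about 2 mm. The wrist camera is an equidistant fisheye: a pixel r from the principal point sees the ray r / f radians off the axis. A picture is of the moment at which its call begins: read the wrist's pose just before it. calibration takes no time and is no camera call.
- hand_in(): hands the job in; it is judged then, once.
The state is a dict: "time": time; "joint_pos": joint angles; "qd": joint speeds; "joint_efforts": joint torques, N m; "tool_pos": TCP position; "tcp_rot": TCP orientation; "ft_force": force on the tool from outside, world axes, zero at the start; "wrist_torque": the same for the moment, N m; "finger_gap": finger opening in mm; "grip_force": force on a finger pad.
Only numpy, scipy, OpenCV 4.12 (cv2) and the standard library are available. Lean on these libraries where they do the work, as an engineer would, in place of code of your own. Each camera call takes 0.05 s, during which the arm holds its last target. There are 200 camera calls.

## Working session

There is one attempt and no reset: what is moved stays moved. The work goes in short steps, Python scripts to look and compute and a shell command to move; the robot and the scene stay as the last step left them, time stands still between calls to the robot, and variables do not carry over. Pictures are saved under pics/ and viewed, at most 10 in all, crops included, and the job is handed in when it is done.

```bash
mkdir -p pics; ls; cat > h.py <<'E'
import numpy as np, cv2
from bench import sense, snapshot, calibration
def save(n,im): cv2.imwrite('pics/'+n+'.png',im[:,:,::-1])
def cam(n):
    c=calibration(n); f=192/np.tan(np.radians(c['fovy'])/2); return c,f
def ray_plane(n,px,z):
    c,f=cam(n); R=cv2.Rodrigues(np.array(c['rvec'],float))[0]; t=np.array(c['tvec'],float).ravel()
    px=np.atleast_2d(px).astype(float)
    d=np.c_[(px[:,0]-c['cx'])/f,(px[:,1]-c['cy'])/f,np.ones(len(px))]@R
    o=-R.T@t
    return o+d*((z-o[2])/d[:,2])[:,None]
def cloud(n,depth):
    c,f=cam(n); R=cv2.Rodrigues(np.array(c['rvec'],float))[0]; t=np.array(c['tvec'],float).ravel()
    v,u=np.mgrid[:384,:512]
    p=np.stack([(u-c['cx'])/f*depth,(v-c['cy'])/f*depth,depth],-1)
    return (p-t)@R
E
python3 - <<'E'
from h import *
s=sense(); print({k:np.round(v,3) for k,v in s.items()})
for n in('top','scene'):
    im,d=snapshot(n); save(n+'0',im); np.savez(n+'0.npz',im=im,d=d); print(n,calibration(n))
print(calibration('wrist'))
E
```

```text
pics
{'time': np.float64(0.0), 'joint_pos': array([ 5.9910e+01,  7.5160e+00,  8.5329e+01,  1.0000e-03,  8.7260e+01,
       -4.8920e+00]), 'qd': array([ 0.053,  0.031, -0.02 ,  0.087, -0.103, -0.01 ]), 'joint_efforts': array([ 1.0000e-03, -5.6938e+01, -5.0057e+01, -0.0000e+00,  1.4000e-02,
       -0.0000e+00]), 'tool_pos': array([255.157, 542.491, 252.237]), 'tcp_rot': array([-1.79895e+02, -1.00000e-02,  1.54803e+02]), 'ft_force': array([ 0.661,  0.229, -0.177]), 'wrist_torque': array([ 0.016, -0.024, -0.026]), 'grip_force': np.float64(0.0), 'finger_gap': np.float64(85.33)}
top {'fovy': 42.338063112659334, 'cx': 263.01969168033617, 'cy': 184.12817695989295, 'rvec': array([ 2.15776813, -2.21523409,  0.10998084]), 'tvec': array([ -25.69303865,  531.1187027 , 1474.24254638])}
scene {'fovy': 49.13401256050909, 'cx': 254.75501533395706, 'cy': 191.8222505981599, 'rvec': array([ 0.9068145 ,  2.60071505, -0.95575639]), 'tvec': array([ 433.27302571, -176.55639554, 1274.51188187])}
{'fovy': 65.70646984690485, 'cx': 253.50963064158435, 'cy': 195.49529551037034, 'tool_from_camera': array([[ 2.95765317e-04, -9.51962762e-01, -3.06213671e-01,
         7.82065982e+01],
       [ 9.99999872e-01,  1.56164241e-04,  4.80392456e-04,
         7.23188481e-02],
       [-4.09496104e-04, -3.06213774e-01,  9.51962687e-01,
        -1.20499943e+02],
       [ 0.00000000e+00,  0.00000000e+00,  0.00000000e+00,
         1.00000000e+00]])}
```

View pics/top0.png

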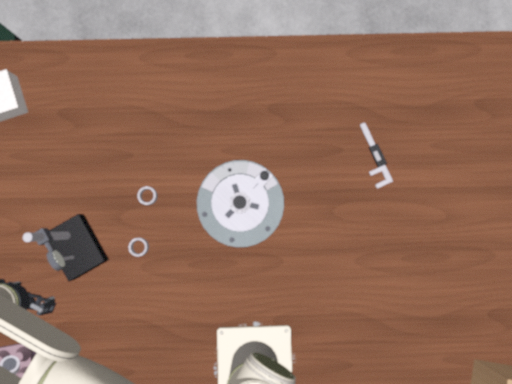

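View pics/scene0.png

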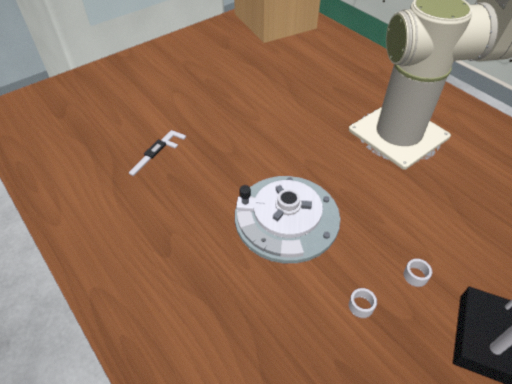

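The top view shows the turntable centre near (240,203), the knob at (264,175), a probable next hole at (229,170), the sleeves at (147,196) and (138,247), and the caliper at (377,155). I'll measure these next.

```bash
python3 - <<'E'
from h import *
z=np.load('top0.npz'); im=z['im']; d=z['d']
c=im[150:260,185:300]; save('crop',cv2.resize(c,None,fx=5,fy=5,interpolation=cv2.INTER_CUBIC))
P=cloud('top',d)
# disc rim of foot: points with z 10..30 
g=im.astype(int); m=((g.max(2)-g.min(2)<40)&(g.sum(2)>250)).astype(np.uint8); 
sub=np.zeros_like(m); sub[150:260,185:300]=m[150:260,185:300]
cs,_=cv2.findContours(sub,cv2.RETR_EXTERNAL,cv2.CHAIN_APPROX_NONE); k=max(cs,key=cv2.contourArea)
e=cv2.fitEllipse(k); print('foot',e)
C=ray_plane('top',e[0],18)[0]; print('axis',C)
# dark blobs
gray=im.mean(2); dk=np.zeros_like(m); dk[150:260,185:300]=(gray<95)[150:260,185:300]&((g.max(2)-g.min(2))<40)[150:260,185:300]
n,l,st,ce=cv2.connectedComponentsWithStats(dk)
for i in range(1,n):
    if st[i,4]<4: continue
    zz=np.median(P[l==i][:,2]); 
    for h in (33,104):
        p=ray_plane('top',ce[i],h)[0]; r=p-C; print(ce[i].round(1),st[i,4],'zmed',zz.round(1),'h',h,p.round(1),'r',np.hypot(r[0],r[1]).round(1),'ang',np.degrees(np.arctan2(r[1],r[0])).round(1))
E
```

```text
foot ((239.87062072753906, 203.2449493408203), (87.30502319335938, 87.79585266113281), 53.936561584472656)
axis [474.58725473  31.637894    18.        ]
[264.2 175. ] 33 zmed 104.7 h 33 [556.9 -43.7  33. ] r 111.6 ang -42.5
[264.2 175. ] 33 zmed 104.7 h 104 [549.6 -42.2 104. ] r 105.3 ang -44.5
[239.5 201.8] 78 zmed 83.5 h 33 [478.3  32.3  33. ] r 3.8 ang 10.2
[239.5 201.8] 78 zmed 83.5 h 104 [474.8  30.2 104. ] r 1.5 ang -80.2
```

View pics/crop.png

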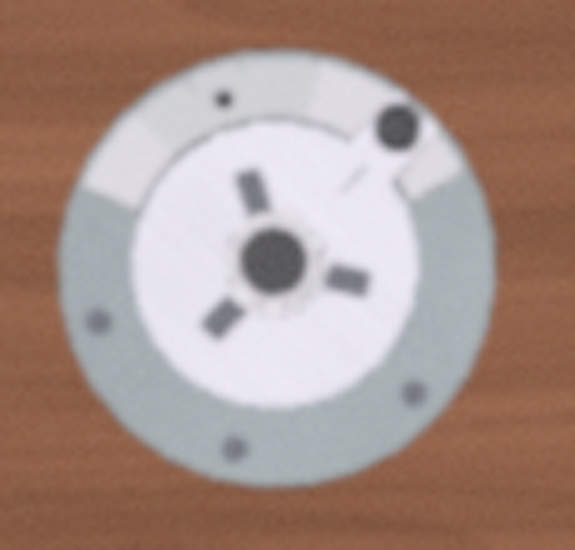

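```bash
python3 - <<'E'
from h import *
z=np.load('top0.npz'); im=z['im']; d=z['d']; P=cloud('top',d)
C=np.array([474.6,31.3])
g=255-im.mean(2); w=g[164:176,223:236]; w=np.clip(w-np.median(w)-8,0,None); v,u=np.mgrid[164:176,223:236]
px=[(w*u).sum()/w.sum(),(w*v).sum()/w.sum()]; p=ray_plane('top',px,32)[0]; r=p[:2]-C
print(px,p,np.hypot(*r),np.degrees(np.arctan2(r[1],r[0])))
print('stand zmax',[ (np.percentile(P[205:275,a:a+20][...,2],[50,99]).round()) for a in range(20,110,20)])
s=P[200:290,20:112].reshape(-1,3); s=s[s[:,2]>60]; print(s.min(0),s.max(0))
a=np.radians(154.803); X=np.array([np.cos(a),np.sin(a)]);Y=np.array([np.sin(a),-np.cos(a)])
D=np.array([549.6,-42.2])-[255.435,542.917]; print('tool xy cm',D@X/10,D@Y/10,'turn',np.radians(154.8-135.5))
E
```

```text
[np.float64(229.1410118406889), np.float64(169.52780767850732)] [576.06582179  61.08729873  32.        ] 105.74779504497675 16.360644690308995
stand zmax [array([  0., 303.]), array([  4., 250.]), array([ 49., 220.]), array([45., 57.]), array([ 0., 51.])]
[275.75417326 -12.75248399  60.75519533] [ 412.21026659  579.08423199 1513.76733437]
tool xy cm -51.52779880926589 -40.42073056009525 turn 0.3368485456349058
```

```bash
python3 -m crank '[[-1.8,-3.3,0,0,8.5],[-3.6,-6.5,0,0,8.5],[-5.4,-9.8,0,0,8.5],[-7.2,-13,0,0,8.5],[-9,-16.3,0,0,8.5],[-10.8,-19.5,0,0,8.5],[-14.2,-21.3,0,0.04,8.5],[-17.6,-23,0,0.08,8.5],[-21,-24.7,0,0.12,8.5],[-24.4,-26.5,0,0.16,8.5],[-27.8,-28.2,1,0.2,8.5],[-31.2,-30,2,0.24,8.5],[-34.6,-31.7,3,0.28,8.5],[-38,-33.5,4,0.31,8.5],[-41.4,-35.2,5,0.337,8.5],[-44.8,-37,6,0.337,8.5],[-48.2,-38.7,7,0.337,8.5],[-51.5,-40.4,7,0.337,8.5],[-51.5,-40.4,7,0.337,8.5],[-51.5,-40.4,7,0.337,8.5]]'
python3 - <<'E'
from h import *
s=sense(); print({k:np.round(v,2) for k,v in s.items()})
im,d=snapshot('wrist'); save('wrist1',im); np.savez('wrist1.npz',im=im,d=d)
im,d=snapshot('top'); np.savez('top1.npz',im=im,d=d)
E
```

```text
time: 2.1
tool_pos: [549.2, -42.5, 182.5]
tcp_rot: [-180.0, -0.1, 135.4]
ft_force: [0.3, -0.1, -0.0]
finger_gap: 84.7
grip_force: 0.0
{'time': np.float64(2.1), 'joint_pos': array([-9.770e+00,  2.510e+00,  9.801e+01,  1.000e-02,  7.958e+01,
       -5.517e+01]), 'qd': array([ 1.5 , -1.72,  1.23,  0.19,  0.29,  0.25]), 'joint_efforts': array([ -1.28, -50.06, -49.28,  -0.19,  -0.18,  -0.12]), 'tool_pos': array([549.15, -42.51, 182.47]), 'tcp_rot': array([-1.7995e+02, -9.0000e-02,  1.3540e+02]), 'ft_force': array([ 0.34, -0.07, -0.02]), 'wrist_torque': array([-0.02,  0.01, -0.03]), 'grip_force': np.float64(0.0), 'finger_gap': np.float64(84.67)}
```

View pics/wrist1.png

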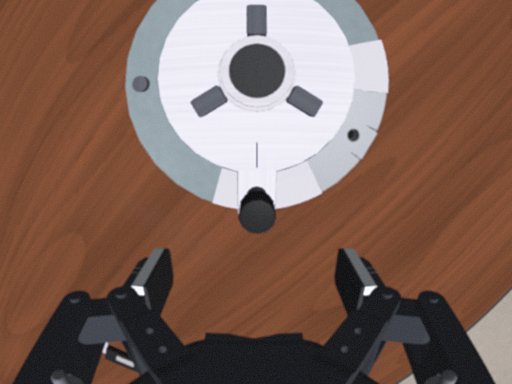

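The wrist view shows the knob top at about (257,215), the workpiece bore at (257,70), the next hole at (353,135), and the fingers on either side below. I'll turn these into positions.

```bash
cat >> h.py <<'E'
from scipy.spatial.transform import Rotation as Ro
def wray(px,z,pos,rpy):
    c,f=cam('wrist'); T=np.array(c['tool_from_camera'])
    q=np.array(px,float)-[c['cx'],c['cy']]; r=np.hypot(*q); th=r/f
    d=np.r_[q/r*np.sin(th),np.cos(th)]
    R=Ro.from_euler('xyz',rpy,degrees=True).as_matrix()
    D=R@T[:3,:3]@d; o=R@T[:3,3]+pos
    return o+D*(z-o[2])/D[2]
E
python3 - <<'E'
from h import *
z=np.load('wrist1.npz'); im=z['im']; d=z['d']
pos=np.array([549.15,-42.51,182.47]); rpy=[-179.95,-.09,135.40]
g=im.mean(2)
for nm,(x0,x1,y0,y1),h in (('knobtop',(235,282,196,240),104),('hole',(345,361,128,143),32),('bore',(225,290,40,102),84)):
    m=np.zeros(g.shape,np.uint8); m[y0:y1,x0:x1]=g[y0:y1,x0:x1]<70
    cs,_=cv2.findContours(m,cv2.RETR_EXTERNAL,cv2.CHAIN_APPROX_NONE); k=max(cs,key=cv2.contourArea)
    (c,r)=cv2.minEnclosingCircle(k); M=cv2.moments(k); c2=(M['m10']/M['m00'],M['m01']/M['m00'])
    print(nm,c,r,c2,wray(c2,h,pos,rpy).round(1), d[int(c[1]),int(c[0])])
# knob top front edge: lower semicircle points
f=[(x,y) for x in range(245,270,2) for y in [max(np.where(g[200:240,x]<70)[0])+200]]; print(f)
print('knob low edge',wray(max(f,key=lambda t:t[1]),104,pos,rpy))
E
```

```text
knobtop (256.5, 213.1666717529297) 20.662736892700195 (256.8028464419475, 213.8247191011236) [550.5 -40.3 104. ] 212.90988
hole (352.73077392578125, 134.73077392578125) 4.623484134674072 (352.86292834890963, 134.67601246105917) [578.3  60.7  32. ] 279.1189
bore (256.1246337890625, 70.16568756103516) 25.870214462280273 (246.89110287303058, 68.92693852332405) [472.1  27.   84. ] 199.85811
[(245, np.int64(228)), (247, np.int64(230)), (249, np.int64(232)), (251, np.int64(232)), (253, np.int64(233)), (255, np.int64(233)), (257, np.int64(233)), (259, np.int64(233)), (261, np.int64(232)), (263, np.int64(232)), (265, np.int64(232)), (267, np.int64(230)), (269, np.int64(228))]
knob low edge [559.43085252 -52.90324766 104.        ]
```

```bash
python3 -m crank '[[0,0,3,0,8],[0,0,6,0,7],[0,0,7.5,0,6],[0,0,8.5,0,5],[0,0,8.8,0,4],[0,0,8.8,0,3.6],[0,0,8.8,0,3.3],[0,0,8.8,0,3.3]]' 20
python3 -m crank '[[0,0,0,0,3.0],[0,0,0,0,2.8],[0,0,0,0,2.6],[0,0,0,0,2.4],[0,0,0,0,2.4]]' 20
python3 - <<'E'
from h import *
s=sense(); print({k:np.round(v,2) for k,v in s.items() if k in('tool_pos','ft_force','wrist_torque','tcp_rot')})
E
```

```text
time: 3.0
tool_pos: [550.3, -42.1, 96.6]
tcp_rot: [179.9, 0.1, 135.5]
ft_force: [-1.1, -0.3, -0.3]
finger_gap: 33.0
grip_force: 0.0
time: 3.5
tool_pos: [550.5, -41.7, 96.4]
tcp_rot: [179.9, 0.1, 135.5]
ft_force: [2.7, 3.0, 5.1]
finger_gap: 27.3
grip_force: 19.8
{'tool_pos': array([550.48, -41.73,  96.36]), 'tcp_rot': array([1.7990e+02, 9.0000e-02, 1.3549e+02]), 'ft_force': array([2.67, 2.99, 5.12]), 'wrist_torque': array([ 0.49, -0.57, -0.01])}
```

```bash
python3 -m crank '[[0,0,0,0,2.4],[0,0,0,0,2.4],[0,0,-0.3,0,2.4],[0,0,-0.6,0,2.4],[0,0,-0.9,0,2.4],[0,0,-1.2,0,2.4],[0,0,-1.35,0,2.4],[0,0,-1.35,0,2.4],[0,0,-1.35,0,2.4]]' 50
python3 - <<'E'
from h import *
im,d=snapshot('scene'); save('scene2',cv2.resize(im[160:280,200:360],None,fx=4,fy=4))
C=np.array([474.6,31.3]); 
# arc: start at tool pos S, rotate about axis by a (ccw); tool axes fixed at start yaw
psi=np.radians(135.5); X=np.array([np.cos(psi),np.sin(psi)]);Y=np.array([np.sin(psi),-np.cos(psi)])
S=np.array([549.4,-42.4]); 
for a in (2,4,6,8,10,15,20,25,30,35,40,45,50,52,54,55,56,57,58,59,60,61,62,63,64,65):
    R=Ro.from_euler('z',a,degrees=True).as_matrix()[:2,:2]; D=R@(S-C)-(S-C); print(a,(D@X/10).round(2),(D@Y/10).round(2),'turn',np.radians(-a).round(3))
E
```

```text
time: 4.4
tool_pos: [549.5, -42.4, 107.7]
tcp_rot: [-180.0, 0.0, 135.4]
ft_force: [7.8, -1.3, -8.0]
finger_gap: 26.6
grip_force: 50.5
2 0.01 0.37 turn -0.035
4 0.02 0.73 turn -0.07
6 0.06 1.1 turn -0.105
8 0.1 1.46 turn -0.14
10 0.16 1.82 turn -0.175
15 0.35 2.72 turn -0.262
20 0.63 3.59 turn -0.349
25 0.98 4.44 turn -0.436
30 1.4 5.25 turn -0.524
35 1.89 6.03 turn -0.611
40 2.45 6.75 turn -0.698
45 3.07 7.43 turn -0.785
50 3.74 8.05 turn -0.873
52 4.02 8.28 turn -0.908
54 4.32 8.5 turn -0.942
55 4.47 8.61 turn -0.96
56 4.62 8.71 turn -0.977
57 4.77 8.81 turn -0.995
58 4.92 8.91 turn -1.012
59 5.08 9.01 turn -1.03
60 5.24 9.1 turn -1.047
61 5.4 9.19 turn -1.065
62 5.56 9.28 turn -1.082
63 5.72 9.36 turn -1.1
64 5.89 9.45 turn -1.117
65 6.05 9.52 turn -1.134
```

View pics/scene2.png

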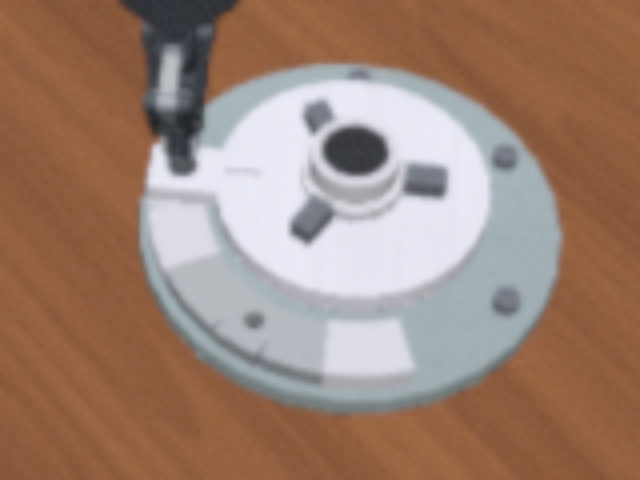

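The scene view shows the fingers on the knob at (180,160), with the hole at (254,320). I'll lift a little more, then start the swing gently.

```bash
python3 -m crank '[[0,0,-0.1,0,2.4],[0,0,-0.2,0,2.4],[0,0,-0.2,0,2.4],[0,0,-0.2,0,2.4],[0,0.09,-0.2,-0.009,2.4],[0,0.18,-0.2,-0.018,2.4],[0,0.28,-0.2,-0.026,2.4],[0.01,0.37,-0.2,-0.035,2.4],[0.01,0.37,-0.2,-0.035,2.4]]' 50
```

```text
time: 5.35
tool_pos: [552.0, -39.9, 109.5]
tcp_rot: [-180.0, 0.0, 137.5]
ft_force: [8.1, -3.6, -9.7]
finger_gap: 26.6
grip_force: 50.5
```

```bash
python3 -m crank '[[-0.02,0.18,0,-0.018,2.4],[-0.03,0.37,0,-0.035,2.4],[-0.03,0.73,0,-0.07,2.4],[0.01,1.1,0,-0.105,2.4],[0.05,1.46,0,-0.14,2.4],[0.11,1.82,0,-0.175,2.4],[0.18,2.18,0,-0.209,2.4],[0.26,2.54,0,-0.244,2.4],[0.36,2.89,0,-0.279,2.4],[0.46,3.24,0,-0.314,2.4],[0.46,3.24,0,-0.314,2.4],[0.46,3.24,0,-0.314,2.4]]' 50
```

```text
time: 6.55
tool_pos: [570.6, -12.7, 109.3]
tcp_rot: [-180.0, 0.0, 155.5]
ft_force: [9.7, -0.6, -9.9]
finger_gap: 26.4
grip_force: 50.5
```

```bash
python3 -m crank '[[-0.05,0.18,0,-0.018,2.4],[-0.09,0.37,0,-0.035,2.4],[-0.08,0.73,0,-0.07,2.4],[-0.04,1.1,0,-0.105,2.4],[0.0,1.46,0,-0.14,2.4],[0.06,1.82,0,-0.175,2.4],[0.13,2.18,0,-0.209,2.4],[0.21,2.54,0,-0.244,2.4],[0.31,2.89,0,-0.279,2.4],[0.41,3.24,0,-0.314,2.4],[0.53,3.59,0,-0.349,2.4],[0.53,3.59,0,-0.349,2.4],[0.53,3.59,0,-0.349,2.4]]' 50
```

```text
time: 7.85
tool_pos: [580.2, 22.5, 109.0]
tcp_rot: [-180.0, -0.1, 175.5]
ft_force: [8.0, -0.3, -10.8]
finger_gap: 26.2
grip_force: 50.5
```

```bash
python3 -m crank '[[0,0,0.15,0,2.4],[0,0,0.3,0,2.4],[0,0,0.4,0,2.4],[0,0,0.45,0,2.4],[0,0,0.5,0,2.4],[0,0,0.5,0,2.4]]' 30
python3 -m crank '[[0,0,0,0,2.8],[0,0,0,0,3.0],[0,0,0,0,3.1],[0,0,0.2,0,3.1],[0,0,0.4,0,3.1],[0,0,0.5,0,3.1],[0,0,0.5,0,3.1],[0,0,0.5,0,3.1]]' 20
```

```text
time: 8.45
tool_pos: [580.2, 22.5, 104.7]
tcp_rot: [-180.0, -0.0, 175.5]
ft_force: [6.0, 1.0, -7.2]
finger_gap: 26.4
grip_force: 50.9
time: 9.25
tool_pos: [580.5, 22.7, 100.7]
tcp_rot: [-180.0, -0.0, 175.5]
ft_force: [0.1, -0.4, -0.8]
finger_gap: 31.1
grip_force: 0.0
```

```bash
python3 -m crank '[[0,0.11,0,-0.01,3.1],[0,0.22,0,-0.021,3.1],[0.01,0.33,0,-0.031,3.1],[0.01,0.44,0,-0.042,3.1],[0.01,0.55,0,-0.052,3.1],[0.02,0.66,0,-0.063,3.1],[0.03,0.77,0,-0.073,3.1],[0.04,0.88,0,-0.084,3.1],[0.05,0.99,0,-0.094,3.1],[0.06,1.1,0,-0.105,3.1],[0.07,1.21,0,-0.115,3.1],[0.08,1.32,0,-0.126,3.1],[0.1,1.42,0,-0.136,3.1],[0.11,1.53,0,-0.147,3.1],[0.13,1.64,0,-0.157,3.1],[0.15,1.75,0,-0.168,3.1],[0.17,1.86,0,-0.178,3.1],[0.19,1.97,0,-0.188,3.1],[0.21,2.08,0,-0.199,3.1],[0.23,2.18,0,-0.209,3.1]]' 20
python3 - <<'E'
from h import *
s=sense(); print({k:np.round(v,2) for k,v in s.items() if k in('tool_pos','ft_force','tcp_rot')})
im,d=snapshot('wrist'); save('wrist3',im); np.savez('wrist3.npz',im=im,d=d)
E
```

```text
time: 11.25
tool_pos: [580.1, 43.5, 100.9]
tcp_rot: [-179.9, -0.0, -172.5]
ft_force: [0.4, -7.8, -0.0]
finger_gap: 31.0
grip_force: 3.3
{'tool_pos': array([580.07,  43.46, 100.89]), 'tcp_rot': array([-179.9,   -0. , -172.5]), 'ft_force': array([ 0.42, -7.76, -0.05])}
```

View pics/wrist3.png

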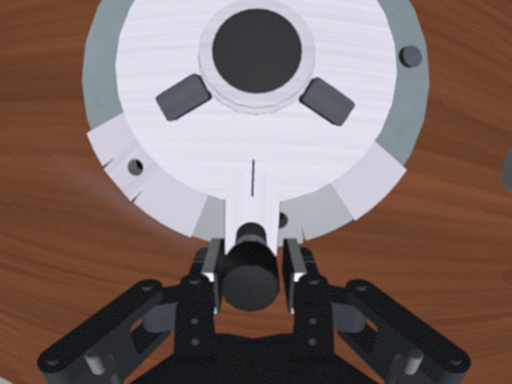

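The wrist view shows the knob at (250,275) riding in the cage, pushed by the left finger, and the next hole at (283,219) just ahead of the lug. The first hole is behind, at (135,167). I'll compute the remaining angle.

```bash
python3 - <<'E'
from h import *
z=np.load('wrist3.npz'); im=z['im']
pos=np.array([580.07,43.46,100.89]); rpy=[-179.9,0,-172.5]
h=wray((283,219),32,pos,rpy); f=wray((135,167.5),34,pos,rpy); b=wray((257,51),84,pos,rpy)
a=[wray(p,54,pos,rpy) for p in((253.5,161),(252.5,195))]
C=b[:2]; ang=lambda p:np.degrees(np.arctan2(*(p[:2]-C)[::-1]))
print(h,f,b,a); print('hole',ang(h),'first',ang(f),'line',ang(a[0]),ang(a[1]),'tool',ang(pos),np.hypot(*(h[:2]-C)),np.hypot(*(f[:2]-C)))
d=z['d']; print('knob top depth->',d[280,250])
E
```

```text
[577.21991415  63.49919625  32.        ] [553.09301553 -41.54176292  34.        ] [478.30585009  31.56221544  84.        ] [array([535.39107381,  37.46480888,  54.        ]), array([555.73739742,  39.5531126 ,  54.        ])]
hole 17.894024707136435 first -44.34793017512579 line 5.903385822636132 5.892038008378018 tool 6.668478123592997 103.94211280088577 104.58160339404573
knob top depth-> 126.40007
```

```bash
python3 -m crank '[[0,0.09,0,-0.009,3.1],[0,0.18,0,-0.018,3.1],[0,0.28,0,-0.026,3.1],[0.01,0.37,0,-0.035,3.1],[0.01,0.46,0,-0.044,3.1],[0.01,0.55,0,-0.052,3.1],[0.02,0.64,0,-0.061,3.1],[0.02,0.73,0,-0.07,3.1],[0.03,0.82,0,-0.079,3.1],[0.04,0.92,0,-0.087,3.1],[0.05,1.01,0,-0.096,3.1],[0.06,1.1,0,-0.105,3.1],[0.07,1.19,0,-0.113,3.1],[0.08,1.28,0,-0.122,3.1]]' 20
python3 - <<'E'
from h import *
s=sense(); print({k:np.round(v,2) for k,v in s.items() if k in('tool_pos','ft_force','tcp_rot')})
im,d=snapshot('wrist'); np.savez('wrist4.npz',im=im,d=d); print(d[275:285,245:255].mean())
E
```

```text
time: 12.7
tool_pos: [577.8, 56.2, 100.9]
tcp_rot: [-179.9, 0.0, -165.5]
ft_force: [1.3, -4.7, -0.3]
finger_gap: 30.7
grip_force: 2.8
{'tool_pos': array([577.78,  56.24, 100.86]), 'tcp_rot': array([-1.7991e+02,  1.0000e-02, -1.6552e+02]), 'ft_force': array([ 1.29, -4.74, -0.29])}
127.04211
```

```bash
cat > k.py <<'E'
from h import *
s=sense(); im,d=snapshot('wrist'); f=s['ft_force']; a=np.radians(s['tcp_rot'][2]-90)
print('z-depth knob',d[275:285,245:255].mean().round(1),'ft',f.round(1),'tang',(f[0]*np.cos(a)+f[1]*np.sin(a)).round(1))
E
python3 -m crank '[[0,0.05,0,-0.005,3.1],[0,0.1,0,-0.01,3.1],[0,0.15,0,-0.014,3.1],[0,0.2,0,-0.019,3.1],[0,0.25,0,-0.024,3.1]]' 20; python3 k.py
```

```text
time: 13.25
tool_pos: [577.1, 58.9, 100.8]
tcp_rot: [-179.9, 0.0, -164.2]
ft_force: [2.2, -5.1, -2.0]
finger_gap: 31.0
grip_force: 2.5
z-depth knob 127.0 ft [ 2.2 -5.1 -2. ] tang -5.5
```

Table is at about 58.6° now, so I'll use smaller steps.

```bash
python3 -m crank '[[0,0.04,0,-0.004,3.1],[0,0.08,0,-0.008,3.1],[0,0.12,0,-0.011,3.1],[0,0.16,0,-0.015,3.1]]' 20; python3 k.py
```

```text
time: 13.7
tool_pos: [576.2, 61.6, 100.8]
tcp_rot: [180.0, -0.0, -163.3]
ft_force: [0.6, -1.4, -0.2]
finger_gap: 30.6
grip_force: 0.6
z-depth knob 136.1 ft [ 0.6 -1.4 -0.2] tang -1.5
```

```bash
python3 -m crank '[[0,0.04,0,-0.004,3.1],[0,0.08,0,-0.008,3.1],[0,0.12,0,-0.011,3.1]]' 20; python3 k.py
```

```text
time: 14.05
tool_pos: [576.0, 62.4, 100.8]
tcp_rot: [180.0, -0.0, -162.7]
ft_force: [-0.4, -1.3, -0.8]
finger_gap: 30.9
grip_force: 0.5
z-depth knob 136.2 ft [-0.4 -1.3 -0.8] tang -1.1
```

The pin has dropped: knob depth went from 127 to 136 mm and the side force stayed under 8 N. I'll open the fingers and back off upwards.

```bash
python3 -m crank '[[0,-0.12,0,0,3.2],[0,-0.12,0,0,4],[0,-0.1,0,0,5.5],[0,-0.1,0,0,6],[0,-0.1,0,0,6],[0,-0.1,-1.5,0,6],[0,-0.1,-4.5,0,6],[0,-0.1,-7.5,0,6],[0,-0.1,-8.5,0,6],[0,-0.1,-8.5,0,6],[0,-0.1,-8.5,0,6]]' 20
python3 - <<'E'
from h import *
s=sense(); print({k:np.round(v,2) for k,v in s.items() if k in('tool_pos','ft_force','tcp_rot')})
im,d=snapshot('wrist'); save('wrist5',im)
pos=s['tool_pos']; rpy=s['tcp_rot']; z=d; g=im.mean(2)
# knob top height from wrist depth (camera->world z), pixel at several rows
c,f=cam('wrist'); T=np.array(c['tool_from_camera']); R=Ro.from_euler('xyz',rpy,degrees=True).as_matrix()
for px in((257,205),(257,212),(257,220)):
    q=np.array(px)-[c['cx'],c['cy']]; r=np.hypot(*q); th=r/f; dd=np.r_[q/r*np.tan(th),1]*d[px[1],px[0]]
    print(px,g[px[1],px[0]],(R@(T[:3,:3]@dd+T[:3,3])+pos).round(1))
im,d=snapshot('scene'); save('scene5',cv2.resize(im[160:280,200:360],None,fx=4,fy=4))
E
```

```text
time: 15.2
tool_pos: [576.0, 61.3, 185.2]
tcp_rot: [180.0, -0.0, -162.7]
ft_force: [-0.4, 0.1, 0.6]
finger_gap: 60.2
grip_force: 0.0
{'tool_pos': array([576.03,  61.33, 185.18]), 'tcp_rot': array([ 1.7999e+02, -3.0000e-02, -1.6268e+02]), 'ft_force': array([-0.38,  0.1 ,  0.58])}
(257, 205) 71.33333333333333 [569.3  61.8 104.4]
(257, 212) 62.333333333333336 [574.7  63.6 103.6]
(257, 220) 60.0 [580.5  65.4 104.1]
```

View pics/wrist5.png

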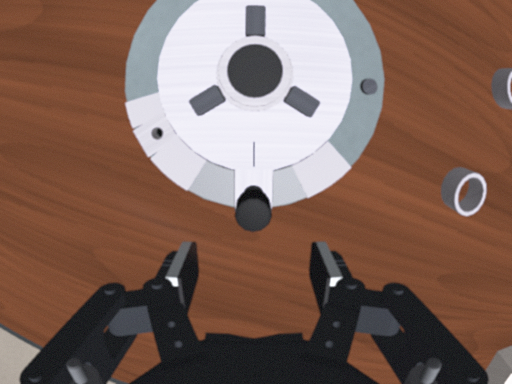

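The wrist view shows the knob free at (253,210), with its top at 104 mm, which is the fully home height. The first hole is at (157,133), and the fingers are well clear.

```bash
python3 -c "
from bench import hand_in; print(hand_in())"
```

```text
the job is handed in; nothing more can be done
None
```

The table is indexed one station on: the pin dropped fully home in the next hole at about 60° (knob top back at its home height of 104 mm), the highest side force read was about 10 N, and the gripper was clear of everything when I handed in at about 15 s.

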